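# Press the inlay tiles flush in order

## Robot

A 7-joint arm with a two-finger parallel gripper is mounted at the origin on a cart in front of the work surface, level with it; the furniture and walls round the work are solid. World frame = base frame: x ahead of the robot, y to its left, z up, the work surface at z = 0. Lengths are in m, angles in rad, forces in N, time in s.
With the tool pointing down it reaches from about 0.425 to 0.875 m from the base axis. Payload 4.7 kg.
Tool frame: the origin (TCP) lies at the very end of the fingers, on their centre line; the grasp point (between the pads) lies 19 mm behind it; x points along the fingers, y is the direction in which the jaws open and shut, and the axes are right-handed (so a half turn about x gives the same grasp; the last joint's range is limited). The gripper opens to 87 mm and grips with 3 to 60 N. Pads are 19 mm wide; open, the fingers measure 117 mm over their backs; the gripper's body (75 mm by 190 mm) begins 51 mm behind the grasp point.
Start: joints at [1.22, 0.321, -0.07, 1.45, 0.023, 1.371, -0.057], TCP at [0.232, -0.607, 0.185] pointing down, gripper open.
Joint ranges: [-2.86, 2.86], [-0.3, 2.09], [-1.38, 1.24], [0.06, 2.45], [-1.56, 4.7], [0.09, 2.05], [-2.69, 2.69]. Speed limits (rad/s): [2.57, 2.57, 3.14, 3.14, 3.14, 3.14, 3.14].

## Interface

Orientations are given as a rotation vector (axis times angle).
In Python, from bench import ctrl gives the robot as it stands.
- The arm moves only by the tool step_arm, never from a script. Its argument "increments" is one flat list of numbers, 6 for each row, row after row: the shift along the tool's x, y, z in cm, then the turn, a rotation vector about the tool's x, y, z in rad. In form: [tx, ty, tz, ax, ay, az, tx, ty, tz, ax, ay, az, ...]. A call has 1 to 12 rows; each row shifts and turns the commanded pose from where the row before left it, along the tool's axes as they then stand; what a row does not reach is not made up. A row lasts 1/8 s, in which the tool goes at most 62.5 mm and 10.7 degrees, less where a joint would pass 70% of its speed; a pose out of reach is approached as far as the arm can. A call with a gripper value outside its range is refused whole. "fingers" is the opening in per cent of the stroke, from 0 (shut) to 100 (fully open), set as the call begins (left out, the last holds). The fingers move at their own pace and stop on an object; "force" is the grip in N (left out, the last holds). Time passes only in rows, so rows that do not move let the fingers close. It gives the time, the measured TCP pose, the force and the opening at its end, in the units of the state.
- ctrl.get_state(): the state, without advancing time (a new reading comes with each control period).
- ctrl.get_image(name): name is "scene" or "top" or "wrist"; returns the picture (420x560x3 uint8, red, green, blue); there is no depth.
- ctrl.camera_params(name): a dict with "vertical_fov" (degrees; the focal length in pixels is half the picture's height over the tangent of half this angle, whatever the lens; pixels are square), "cx", "cy" (the principal point, pixels), "R" (3x3) and "t" (3): a world point X has camera coordinates R X + t. Camera axes: x right, y down, z forward; pixel columns grow to the right and rows downward; lengths in m; the calibration is good to about 2 mm. A picture is of the moment at which its call begins: read the wrist's pose just before it. camera_params takes no time and is no camera call; for the wrist camera it gives the pose at the moment of the call.
- ctrl.close_job(): hands the job in, once; it reports no verdict.
Trained networks look in the newest picture that a camera, given by its name, has taken for a name from the list of things; names that differ only in an ending like _2 or _b are one class to them, and where a whole thing is asked for, a point or a joint stands for the part that bears it (a point fixed in the world has none). Each returns a list of dicts, best first, with "score" (0 to 1); they miss things now and then, are a little off and sometimes report something else, mostly with a low value. They report only what shows in the picture. A call takes as long as a camera call.
- ctrl.search_frame(camera, name): "xyz" ([x, y, z] in m, in the coordinates of the camera as it stood for that picture, good to about 4 mm: the middle of the surface that is visible of it).
- ctrl.silhouettes(camera, name): "pixels" (420x560 bool, what is visible of it).
- ctrl.spot_point(camera, name): "xyz" ([x, y, z] in m, in the coordinates of the camera as it stood for that picture, good to about 4 mm: a listed point, or the origin of a listed thing).
The state is a dict: "time": time; "joint_positions": joint angles; "qd": joint speeds; "joint_torque": joint torques, N m; "position": TCP position; "tool_rot": TCP orientation; "ft_force": force on the tool from outside, world axes, zero at the start; "torque": the same for the moment, N m; "grip_width": opening from 0.0 (shut) to 1.0 (fully open).
Only numpy, scipy, OpenCV 4.12 (cv2) and the standard library are available. Lean on these libraries where they do the work, as an engineer would, in place of code of your own. Each camera call takes 0.05 s, during which the arm holds its last target.

## Task

Four tiles stand proud in the inlay panel. With the fingertips, lightly press the yellow tile down flush with the panel's face, then the red one, then the blue one, in that order. Leave the white tile standing proud, press gently without pinching or pulling up anything, and leave the things beside the panel alone.

Things in the scene. Friction and masses are not known exactly. Their poses are not given: they have to be found in the camera images.
- panel: square wooden inlay panel with a dark frame, 140 x 140 mm, lying fixed on the table. Origin at the centre of its underside, z up, x and y along its edges; its wooden face lies 22 mm above the origin. Four square recesses in a 2 x 2 grid at 62 mm pitch (31 mm either way from the centre) hold the four tiles, which start 6 to 8 mm proud of the face; brass studs 8 mm across between them.
- yellow_top (a point): yellow glazed tile, 46 x 46 x 12 mm, in one of the four recesses of the panel (which one varies). The point is the centre of its upper face and sinks with the tile; z up, x and y along its edges, parallel to the panel's.
- tile_yellow (a joint): the sinking of the yellow tile in its recess (m), growing downward: 0 = face 8 mm above the panel's, 0.008 = flush, its end; starts at 0 to 0.002. It slides straight down against about 3 N of friction, stays where it is left, and could be pulled up (negative). At flush it rests on a rubber seat: pressed beyond 4 N, both give 1 mm per further 2 N (6 mm at most) and spring back flush when let go.
- red_top (a point): red glazed tile, 46 x 46 x 12 mm, in one of the four recesses of the panel (which one varies). The point is the centre of its upper face and sinks with the tile; z up, x and y along its edges, parallel to the panel's.
- tile_red (a joint): the sinking of the red tile in its recess (m), growing downward: 0 = face 8 mm above the panel's, 0.008 = flush, its end; starts at 0 to 0.002. It slides straight down against about 3 N of friction, stays where it is left, and could be pulled up (negative). At flush it rests on a rubber seat: pressed beyond 4 N, both give 1 mm per further 2 N (6 mm at most) and spring back flush when let go.
- blue_top (a point): blue glazed tile, 46 x 46 x 12 mm, in one of the four recesses of the panel (which one varies). The point is the centre of its upper face and sinks with the tile; z up, x and y along its edges, parallel to the panel's.
- tile_blue (a joint): the sinking of the blue tile in its recess (m), growing downward: 0 = face 8 mm above the panel's, 0.008 = flush, its end; starts at 0 to 0.002. It slides straight down against about 3 N of friction, stays where it is left, and could be pulled up (negative). At flush it rests on a rubber seat: pressed beyond 4 N, both give 1 mm per further 2 N (6 mm at most) and spring back flush when let go.
- white_top (a point): white glazed tile, 46 x 46 x 12 mm, in one of the four recesses of the panel (which one varies). The point is the centre of its upper face and sinks with the tile; z up, x and y along its edges, parallel to the panel's. Not to be pressed.
- tile_white (a joint): the sinking of the white tile in its recess (m), growing downward: 0 = face 8 mm above the panel's, 0.008 = flush, its end; starts at 0 to 0.002. It slides straight down against about 3 N of friction, stays where it is left, and could be pulled up (negative). At flush it rests on a rubber seat: pressed beyond 4 N, both give 1 mm per further 2 N (6 mm at most) and spring back flush when let go.
- tape_masking_mid (a point): loose roll of pale masking tape lying flat, 104 mm across, 25 mm high, beside the panel; the point is its centre, half-way up. A bystander.
- paint_top_a_mid (a point): loose orange-red paint bottle with a white cap, 40 mm across, 100 mm high, beside the panel; the point is its centre, half-way up. A bystander.
- paint_1_mid (a point): loose white paint bottle with a blue label and black cap, 38 mm across, 98 mm high, beside the panel; the point is its centre, half-way up. A bystander.
- roll_core_0_mid (a point): loose upright brown card tube, 47 mm across, 87 mm high, beside the panel; the point is its centre, half-way up. A bystander.

How it is judged:
On the way, in this order (a step that is already met when the one before it is completed fails the run):
1. the yellow tile is flush (value of joint tile_yellow between 0.006 and 0.0115 m), for 0.1 s.
2. the red tile is flush (value of joint tile_red between 0.006 and 0.0115 m), for 0.1 s.
3. the blue tile is flush (value of joint tile_blue between 0.006 and 0.0115 m), for 0.1 s.
At the end, for the whole second after the job is handed in: The yellow, red and blue tiles are flush with the panel's face to 2 mm and at rest; the white tile still stands at least 4 mm proud; the things beside the panel are within 15 mm of where they stood (all of step 1 and all of step 2 and all of step 3 and value of joint tile_white below 0.004 m and velocity of joint each of tile_yellow, tile_red, tile_blue below 0.002 m/s and distance of each of tape_masking_mid, paint_top_a_mid, paint_1_mid, roll_core_0_mid from where it was at the start of the episode below 0.015 m); the robot touches nothing.
It fails at once if the red tile is pressed down (over 4 mm) before the yellow one is flush, or the blue one before the yellow and red ones are ((value of joint tile_red above 0.004 m and value of joint tile_yellow below 0.006 m) or (value of joint tile_blue above 0.004 m and value of joint tile_yellow below 0.006 m) or (value of joint tile_blue above 0.004 m and value of joint tile_red below 0.006 m)).
It fails at once if the white tile is pressed down (it stands less than 4 mm proud) (value of joint tile_white above 0.004 m).
It fails at once if a tile is pulled up by more than 3 mm (value of joint any of tile_yellow, tile_red, tile_blue, tile_white below -0.003 m).
It fails at once if a tile or the panel is pressed with more than 25 N (contact force between the fingers and panel above 25 N or contact force between the fingers and tile_yellow above 25 N or contact force between the fingers and tile_red above 25 N or contact force between the fingers and tile_blue above 25 N or contact force between the fingers and tile_white above 25 N).
It fails at once if a thing beside the panel is shifted by more than 15 mm, lifted or knocked over (distance of any of tape_masking_mid, paint_top_a_mid, paint_1_mid, roll_core_0_mid from where it was at the start of the episode above 0.015 m).
It also fails if it takes over 48 s, if anything falls off the work surface, if the arm or the gripper's body presses on something with over 40 N, if the wrist force passes 120 N, or if a joint passes its speed limit or range.

## Working session

There is one attempt and no reset: what is moved stays moved. The work goes in short steps, Python scripts to look and compute and a tool call to move; the robot and the scene stay as the last step left them, time stands still between calls to the robot, and variables do not carry over. Pictures are saved under pics/ and viewed, and the job is handed in when it is done.

Besides the shell and the picture viewer there is one more tool, called in YAML: its name, and indented under it one key for each argument. step_arm: Moves the arm, as the interface text tells. Its arguments: {"type":"object","properties":{"increments":{"type":"array","items":{"type":"number"}},"fingers":{"type":"number"},"force":{"type":"number"}},"required":["increments"]}

```bash
mkdir -p pics
cat > h.py <<'E'
from bench import ctrl
import numpy as np, cv2
from scipy.spatial.transform import Rotation as R
def cw(cam,p,cp=None):
    c=cp or ctrl.camera_params(cam); return np.array(c["R"]).T@(np.array(p)-np.array(c["t"]))
E
python3 - <<'E'
from h import *
s=ctrl.get_state();print(s)
for n in("scene","top"):
    im=ctrl.get_image(n);cv2.imwrite(f"pics/{n}0.png",im[:,:,::-1])
for n in ["yellow_top","red_top","blue_top","white_top","panel"]:
    for c in("top","scene"):
        r=ctrl.spot_point(c,n)
        print(n,c,[(np.round(cw(c,q["xyz"]),4),round(q["score"],2)) for q in r[:2]])
E
```

```text
{'time': 0.0, 'joint_positions': array([ 1.22009664,  0.32180953, -0.07008147,  1.45165214,  0.02264608,
        1.370803  , -0.05693119]), 'qd': array([-0.00012216,  0.00264915,  0.00047787, -0.00114952,  0.00131536,
       -0.00036792, -0.00088567]), 'joint_torque': array([-2.88895499e-04, -4.91295254e+01, -4.04369496e-01, -3.12530100e+01,
       -6.40480220e-02,  4.38670255e-02,  2.12813875e-04]), 'position': array([ 0.23160694, -0.60667891,  0.18428179]), 'tool_rot': array([ 2.02266259,  0.3750516 , -2.02365549]), 'ft_force': array([0.47308458, 0.9474941 , 0.70999161]), 'torque': array([-0.04433037, -0.00377404, -0.00188302]), 'grip_width': 0.9972606275159621}
yellow_top top [(array([ 0.5608, -0.0578,  0.0302]), 0.78)]
yellow_top scene [(array([ 0.5555, -0.0503,  0.0301]), 0.75)]
red_top top [(array([0.5414, 0.0032, 0.0306]), 0.69)]
red_top scene [(array([0.5465, 0.0053, 0.0291]), 0.96)]
blue_top top [(array([0.5958, 0.0202, 0.0321]), 0.91)]
blue_top scene [(array([0.5983, 0.0218, 0.0323]), 0.68)]
white_top top [(array([ 0.7095, -0.0115,  0.0488]), 0.63), (array([ 0.6145, -0.0362,  0.0314]), 0.56)]
white_top scene [(array([ 0.6224, -0.0312,  0.0287]), 0.69)]
panel top [(array([ 0.5777, -0.0164,  0.0019]), 0.66)]
panel scene [(array([ 5.784e-01, -1.420e-02, -2.000e-04]), 0.83)]
```

View pics/top0.png

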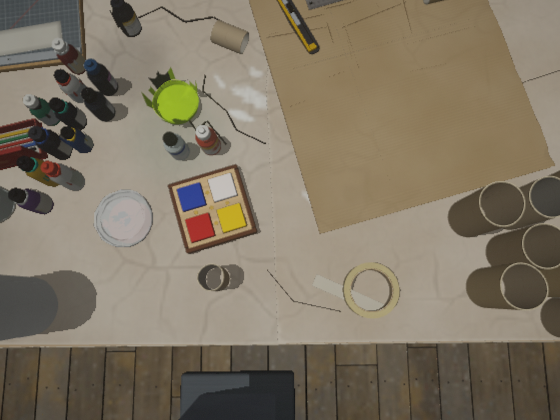

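View pics/scene0.png

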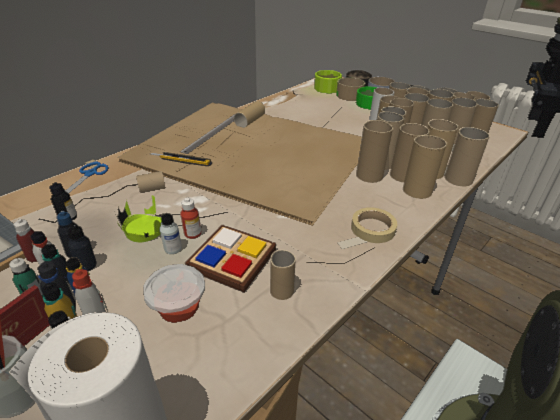

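Run:
```python
from h import *
ctrl.get_image("top");
for n in ["yellow_top","red_top","blue_top","white_top"]:
    c=ctrl.camera_params("top");Rm=np.array(c["R"]);t=np.array(c["t"])
    f=210/np.tan(np.radians(c["vertical_fov"]/2));C=-Rm.T@t
    for q in ctrl.silhouettes("top",n)[:1]:
        m=q["pixels"].astype(np.uint8);pts=np.argwhere(m)[:,::-1]
        d=np.c_[(pts-[c["cx"],c["cy"]])/f,np.ones(len(pts))]@Rm
        z=.029;P=(C+d*((z-C[2])/d[:,2])[:,None])[:,:2].astype(np.float32)
        print(n,len(pts),round(q["score"],2),P.mean(0),cv2.minAreaRect(P),pts.mean(0))
for n in ["tape_masking_mid","paint_top_a_mid","paint_1_mid","roll_core_0_mid"]:
    r=ctrl.spot_point("top",n)
    print(n,[(np.round(cw("top",q["xyz"]),4),round(q["score"],2)) for q in r[:2]])
print(C,ctrl.get_state()["time"])
print(R.from_rotvec(ctrl.get_state()["tool_rot"]).as_matrix())
```

```text
yellow_top 592 0.57 [ 0.55713564 -0.05426904] ((0.5571295022964478, -0.0544525682926178), (0.04730291664600372, 0.04609646275639534), 16.417068481445312) [230.8597973  217.21283784]
red_top 624 0.97 [0.5394233  0.00475358] ((0.5396084785461426, 0.004766259342432022), (0.04789131134748459, 0.04755466431379318), 16.67803955078125) [199.43108974 226.85416667]
blue_top 601 0.75 [0.5981928  0.02205461] ((0.5981597304344177, 0.02199910767376423), (0.04930541291832924, 0.04632385075092316), 17.086185455322266) [190.98668885 196.39767055]
white_top 586 0.95 [ 0.6148274  -0.03680593] ((0.6155945062637329, -0.036856167018413544), (0.04916667565703392, 0.04705626145005226), 18.32712173461914) [221.98976109 187.52047782]
tape_masking_mid []
paint_top_a_mid [(array([ 0.7098, -0.007 ,  0.0485]), 0.88), (array([ 0.6132, -0.0334,  0.0285]), 0.72)]
paint_1_mid []
roll_core_0_mid [(array([ 0.4444, -0.023 ,  0.0466]), 0.9)]
[ 0.41230054 -0.15550854  0.90271873] 1.05
[[-2.76812748e-05  3.56752676e-01 -9.34198869e-01]
 [-9.37910976e-05 -9.34198866e-01 -3.56752672e-01]
 [-9.99999995e-01  7.77441685e-05  5.93200406e-05]]
```

The top view shows the panel near pixel (213,208): blue upper left (191,196), white upper right (222,188), red lower left (199,227) and yellow lower right (231,217). The bottles stand at about x = 0.71 and the tube at x = 0.44. The 62 mm pitch and 16.5° yaw check out. Next I move over yellow with the fingers shut.

step_arm:
  increments: [0, -3.33, -4.18, 0, 0, 0, 0, -3.33, -4.18, 0, 0, 0, 0, -3.33, -4.18, 0, 0, 0, 0, -3.33, -4.18, 0, 0, 0, 0, -3.33, -4.18, 0, 0, 0, 0, -3.33, -4.18, 0, 0, 0, 0, -3.33, -4.18, 0, 0, 0, 0, -3.33, -4.18, 0, 0, 0, 0, -3.33, -4.18, 0, 0, 0, 0, -3.33, -4.18, 0, 0, 0, 0, -3.33, -4.18, 0, 0, 0, 0, -3.33, -4.18, 0, 0, 0]
  fingers: 0
  force: 5

```text
time: 2.55
position: [0.5587, -0.0537, 0.1857]
tool_rot: [2.023, 0.372, -2.022]
ft_force: [1.1, 0.1, -0.0]
grip_width: 0.006
```

step_arm:
  increments: [0, 0, 0, 0.077, 0, 0, 0, 0, 0, 0, 0, 0]

```text
time: 2.8
position: [0.558, -0.0546, 0.1852]
tool_rot: [2.066, 0.301, -2.066]
ft_force: [-0.3, -0.9, 0.2]
grip_width: 0.004
```

```bash
cat > st.py <<'E'
from h import *
s=ctrl.get_state();M=R.from_rotvec(s["tool_rot"]).as_matrix()
print(s["time"],s["position"].round(4),s["ft_force"].round(2),round(s["grip_width"],3));print(M.round(3))
for n,p in dict(y=(.5571,-.0543),r=(.5395,.0048),b=(.5982,.022)).items():
    print(n,"tool delta cm",(100*M.T@(np.array([*p,.032])-s["position"])).round(2))
E
python3 - <<'E'
from st import *
im=ctrl.get_image("wrist");cv2.imwrite("pics/w1.png",im[:,:,::-1])
for n in ["yellow_top","red_top","blue_top","white_top"]:
    c=ctrl.camera_params("wrist");Rm=np.array(c["R"]);t=np.array(c["t"])
    f=210/np.tan(np.radians(c["vertical_fov"]/2));C=-Rm.T@t
    for q in ctrl.silhouettes("wrist",n)[:1]:
        pts=np.argwhere(q["pixels"])[:,::-1]
        d=np.c_[(pts-[c["cx"],c["cy"]])/f,np.ones(len(pts))]@Rm
        P=(C+d*((.029-C[2])/d[:,2])[:,None])[:,:2].astype(np.float32)
        print(n,len(pts),round(q["score"],2),P.mean(0),cv2.minAreaRect(P))
    r=ctrl.spot_point("wrist",n);print([(np.round(cw("wrist",q["xyz"],c),4),round(q["score"],2)) for q in r[:2]])
E
```

```text
2.8 [ 0.558  -0.0546  0.1852] [-0.26 -0.93  0.23] 0.004
[[-0.     0.286 -0.958]
 [-0.    -0.958 -0.286]
 [-1.     0.     0.   ]]
y tool delta cm [15.32 -0.06  0.07]
r tool delta cm [15.32 -6.22  0.07]
b tool delta cm [15.32 -6.2  -6.05]
yellow_top 1537 0.75 [ 0.55868435 -0.05666389] ((0.5581580996513367, -0.05640266835689545), (0.0485362708568573, 0.04742942377924919), 15.479142189025879)
[(array([ 0.5581, -0.0541,  0.0333]), 0.77)]
red_top 1688 0.16 [0.59948653 0.01913564] ((0.5985673666000366, 0.018782492727041245), (0.045053042471408844, 0.04656418785452843), 16.468061447143555)
[]
blue_top 1683 0.61 [0.5994783  0.01925361] ((0.5986758470535278, 0.019086482003331184), (0.04506823047995567, 0.046975862234830856), 16.671077728271484)
[(array([0.5989, 0.0186, 0.025 ]), 0.76)]
white_top 1681 0.94 [ 0.61698306 -0.0395407 ] ((0.6169704794883728, -0.03903297334909439), (0.047312043607234955, 0.045535482466220856), 17.5256404876709)
[(array([ 0.6135, -0.0375,  0.0284]), 0.81), (array([ 0.5789, -0.0183,  0.0016]), 0.39)]
```

View pics/w1.png

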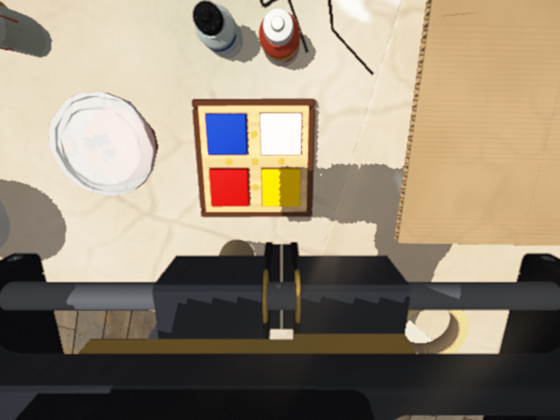

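The wrist view shows blue (227,133), white (281,133), red (230,187) and yellow (281,187). It agrees with the top view to within about 2 mm. Descending on yellow.

step_arm:
  increments: [4, 0, 0, 0, 0, 0, 4, 0, 0, 0, 0, 0, 3, 0, 0, 0, 0, 0, 2, 0, 0, 0, 0, 0, 1, -0.05, 0.05, 0, 0, 0, 0, 0, 0, 0, 0, 0]

```text
time: 4.0
position: [0.5573, -0.0546, 0.0453]
tool_rot: [2.067, 0.3, -2.067]
ft_force: [0.3, -0.2, 0.9]
grip_width: 0.003
```

step_arm:
  increments: [0.4, 0, 0, 0, 0, 0, 0.4, 0, 0, 0, 0, 0, 0.3, 0, 0, 0, 0, 0, 0.3, 0, 0, 0, 0, 0, 0.2, 0, 0, 0, 0, 0, 0.2, 0, 0, 0, 0, 0]

```text
time: 4.75
position: [0.5573, -0.0547, 0.0272]
tool_rot: [2.067, 0.299, -2.067]
ft_force: [-0.1, -0.9, -0.3]
grip_width: 0.004
```

step_arm:
  increments: [0.15, 0, 0, 0, 0, 0, 0.15, 0, 0, 0, 0, 0, 0, 0, 0, 0, 0, 0]

```text
time: 5.12
position: [0.5572, -0.0547, 0.0242]
tool_rot: [2.067, 0.3, -2.067]
ft_force: [0.2, 0.3, 0.3]
grip_width: 0.006
```

step_arm:
  increments: [0.1, 0, 0, 0, 0, 0, 0.1, 0, 0, 0, 0, 0, 0, 0, 0, 0, 0, 0]

```text
time: 5.5
position: [0.5572, -0.0547, 0.0222]
tool_rot: [2.067, 0.3, -2.067]
ft_force: [0.2, 0.2, 0.6]
grip_width: 0.001
```

Run:
```python
from st import *
a=ctrl.get_image("wrist");b=ctrl.get_image("scene");print(ctrl.get_state()["ft_force"])
cv2.imwrite("pics/w2.png",a[:,:,::-1])
b=cv2.resize(b[200:310,160:320],None,fx=5,fy=5,interpolation=cv2.INTER_CUBIC);cv2.imwrite("pics/s2.png",b[:,:,::-1])
```

```text
5.5 [ 0.5572 -0.0547  0.0222] [0.23 0.17 0.56] 0.001
[[-0.     0.284 -0.959]
 [-0.    -0.959 -0.284]
 [-1.    -0.     0.   ]]
y tool delta cm [-0.98 -0.04 -0.  ]
r tool delta cm [-0.98 -6.2   0.01]
b tool delta cm [-0.98 -6.19 -6.11]
[ 0.09531568 -0.17930329 -1.11039519]
```

View pics/w2.png

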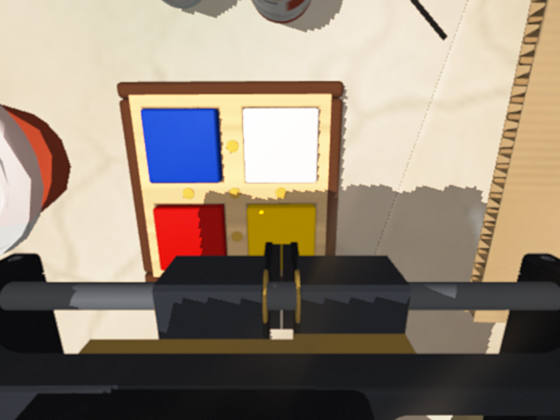

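View pics/s2.png

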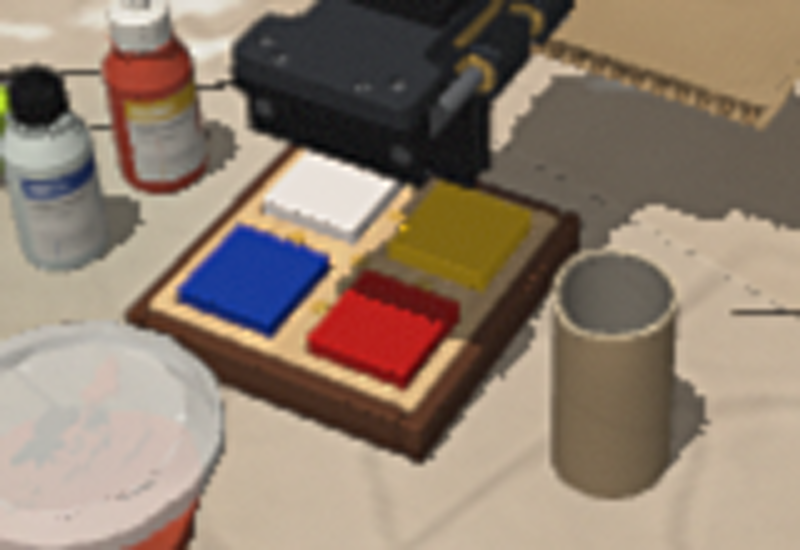

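Run:
```python
from st import *
p=s["position"]; x=M[:,0]
for n in("scene","wrist","top"):
    c=ctrl.camera_params(n);Rm=np.array(c["R"]);t=np.array(c["t"]);f=210/np.tan(np.radians(c["vertical_fov"]/2))
    print(n,"cam at",(-Rm.T@t).round(3), "axis",Rm[2].round(2))
    for d in(0,.019,.07,.12):
        q=Rm@(p-x*d)+t;print(d,(f*q[:2]/q[2]+[c["cx"],c["cy"]]).round(1))
im=ctrl.get_image("scene");cv2.imwrite("pics/s3.png",im[:,:,::-1])
b=ctrl.get_image("top");b=cv2.resize(b[100:300,120:320],None,fx=3,fy=3,interpolation=cv2.INTER_CUBIC);cv2.imwrite("pics/t3.png",b[:,:,::-1])
```

```text
5.6 [ 0.5573 -0.0547  0.0224] [ 0.1  -0.18 -1.11] 0.006
[[ 0.     0.284 -0.959]
 [-0.    -0.959 -0.284]
 [-1.     0.    -0.   ]]
y tool delta cm [-0.96 -0.04  0.01]
r tool delta cm [-0.96 -6.21  0.02]
b tool delta cm [-0.96 -6.19 -6.1 ]
scene cam at [0.092 0.374 0.597] axis [ 0.54 -0.59 -0.6 ]
0 [252.3 247.5]
0.019 [252.1 240.8]
0.07 [251.4 221.7]
0.12 [250.8 201.5]
wrist cam at [ 0.634 -0.033  0.222] axis [-0.27 -0.08 -0.96]
0 [279.8 236.2]
0.019 [279.7 247.2]
0.07 [279.3 290.5]
0.12 [278.6 374.5]
top cam at [ 0.412 -0.156  0.903] axis [ 0.18  0.   -0.98]
0 [231.5 217.7]
0.019 [230.3 216. ]
0.07 [227.  211.2]
0.12 [223.3 205.9]
```

View pics/s3.png

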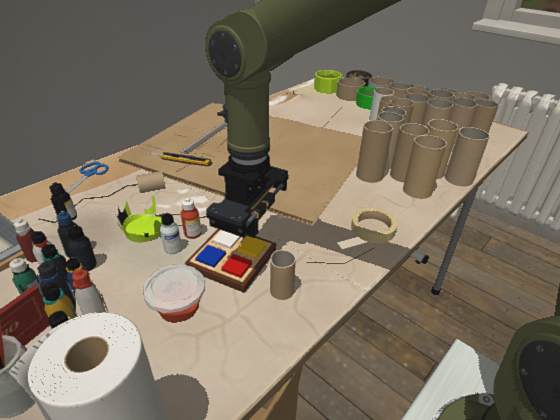

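View pics/t3.png

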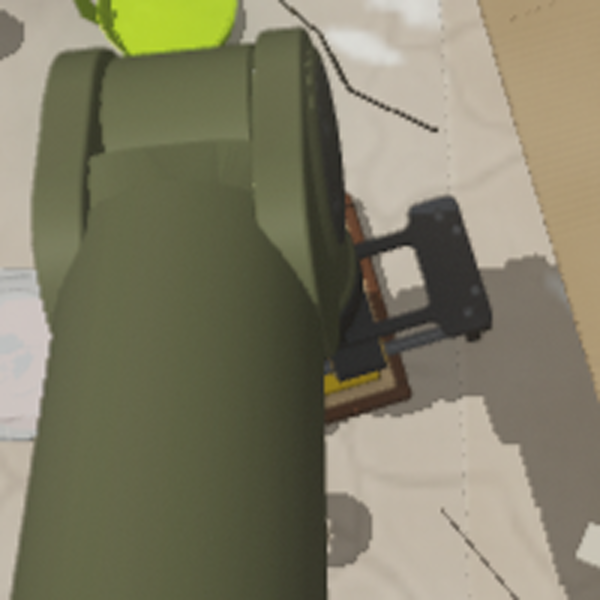

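Run:
```python
import cv2,numpy as np
a=cv2.imread("pics/w2.png");b=cv2.resize(a[190:350,180:380],None,fx=4,fy=3.75,interpolation=cv2.INTER_CUBIC)
b=(255*(b/255.)**.5).astype(np.uint8);cv2.imwrite("pics/w2z.png",b)
a=cv2.imread("pics/s3.png");b=cv2.resize(a[160:290,170:310],None,fx=5,fy=4.6,interpolation=cv2.INTER_CUBIC)
b=(255*(b/255.)**.5).astype(np.uint8);cv2.imwrite("pics/s3z.png",b)
```

```text
(no output)
```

View pics/w2z.png

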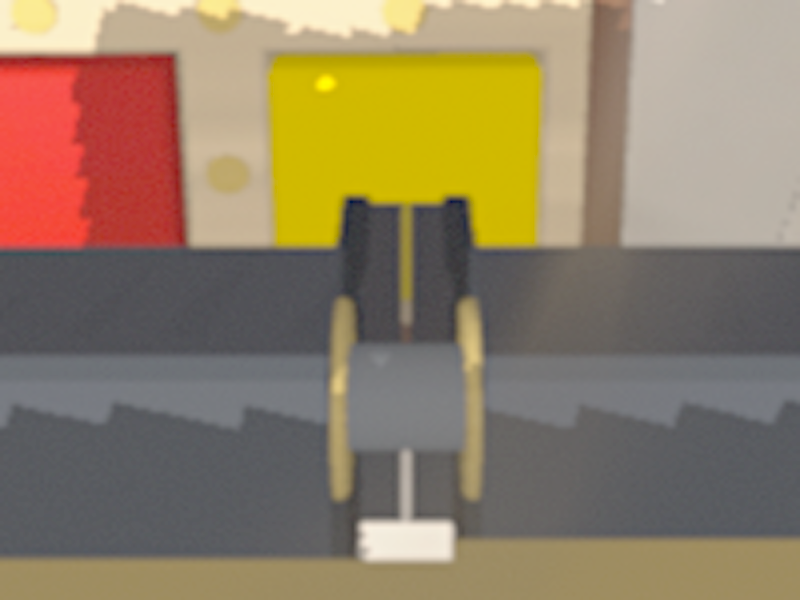

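View pics/s3z.png

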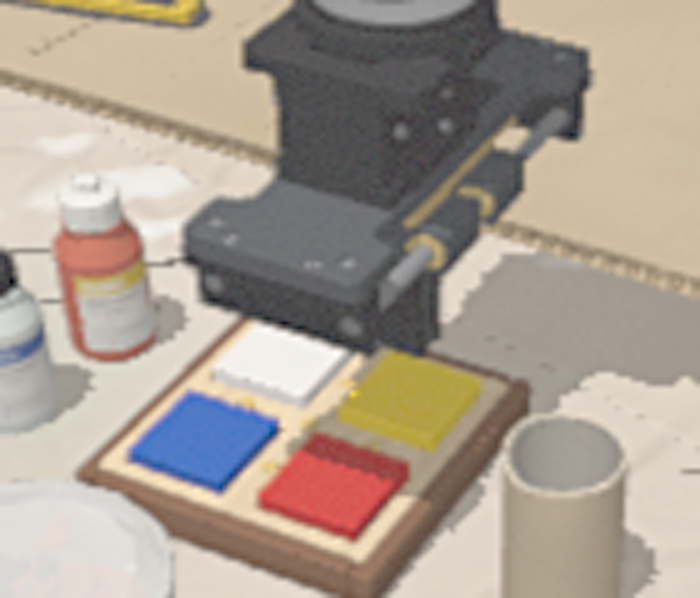

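The pictures disagree with the reported TCP. At z = 0.022 the yellow tile still stands proud, and the visible fingertips seem to end 2–3 cm above it. I'll check the geometry before going lower.

Run:
```python
from st import *
from scipy.optimize import brentq
p=s["position"]; x=M[:,0]
c=ctrl.camera_params("wrist");Rm=np.array(c["R"]);t=np.array(c["t"]);f=210/np.tan(np.radians(c["vertical_fov"]/2));C=-Rm.T@t
def pr(P):
    q=Rm@P+t;return f*q[:2]/q[2]+[c["cx"],c["cy"]]
for e in(-.0095,0,.0095):
    print(e,brentq(lambda d:pr(p-x*d-M[:,2]*e)[1]-243,-.05,.08))
# tip width px 265..297 -> depth of 30mm at
for d in(0,.02,.04):print(d,[pr(p-x*d+M[:,1]*w)[0].round(1) for w in(-.015,.015)])
ctrl.get_image("wrist")
for n in("white_top","blue_top"):
    for q in ctrl.silhouettes("wrist",n)[:1]:
        pts=np.argwhere(q["pixels"])[:,::-1];d=np.c_[(pts-[c["cx"],c["cy"]])/f,np.ones(len(pts))]@Rm
        P=(C+d*((.029-C[2])/d[:,2])[:,None])[:,:2].astype(np.float32);print(n,P.mean(0),cv2.minAreaRect(P))
```

```text
5.7 [ 0.5573 -0.0547  0.0224] [ 0.08 -0.03  0.49] 0.004
[[ 0.     0.284 -0.959]
 [-0.    -0.959 -0.284]
 [-1.     0.     0.   ]]
y tool delta cm [-0.96 -0.04  0.01]
r tool delta cm [-0.96 -6.21  0.02]
b tool delta cm [-0.96 -6.19 -6.1 ]
-0.0095 -0.010353839740170678
0 0.012072980855591081
0.0095 0.034499801451634816
0 [np.float64(258.2), np.float64(301.3)]
0.02 [np.float64(256.0), np.float64(303.3)]
0.04 [np.float64(253.3), np.float64(305.7)]
white_top [ 0.61779505 -0.03755637] ((0.6166433691978455, -0.038045480847358704), (0.046247709542512894, 0.046034250408411026), 16.507953643798828)
blue_top [0.6002053  0.02054366] ((0.5994863510131836, 0.020232271403074265), (0.04668271914124489, 0.04774908348917961), 17.48843002319336)
```

The camera geometry agrees with the reported pose (46 mm tiles, right positions), so the fingers simply haven't reached the tile. I'll feel downward in small steps and watch the force.

step_arm:
  increments: [0.2, 0, 0, 0, 0, 0, 0.2, 0, 0, 0, 0, 0]

```text
time: 6.1
position: [0.5572, -0.0547, 0.0182]
tool_rot: [2.067, 0.299, -2.067]
ft_force: [-0.4, -0.3, -0.5]
grip_width: 0.008
```

step_arm:
  increments: [0.2, 0, 0, 0, 0, 0, 0.2, 0, 0, 0, 0, 0]

```text
time: 6.35
position: [0.5572, -0.0546, 0.0141]
tool_rot: [2.067, 0.3, -2.067]
ft_force: [0.2, 0.3, 0.2]
grip_width: 0.006
```

step_arm:
  increments: [0.2, 0, 0, 0, 0, 0, 0.2, 0, 0, 0, 0, 0]

```text
time: 6.6
position: [0.5573, -0.0547, 0.0102]
tool_rot: [2.067, 0.299, -2.067]
ft_force: [-0.1, 0.7, -0.2]
grip_width: 0.005
```

Run:
```python
from h import *
a=ctrl.get_image("scene");b=ctrl.get_image("wrist")
g=lambda z:(255*(z/255.)**.6).astype(np.uint8)
cv2.imwrite("pics/s4.png",g(cv2.resize(a[160:290,170:310],None,fx=5,fy=4.6,interpolation=cv2.INTER_CUBIC))[:,:,::-1])
cv2.imwrite("pics/w4.png",g(cv2.resize(b[190:350,180:380],None,fx=3.5,fy=3.5,interpolation=cv2.INTER_CUBIC))[:,:,::-1])
```

```text
(no output)
```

View pics/s4.png

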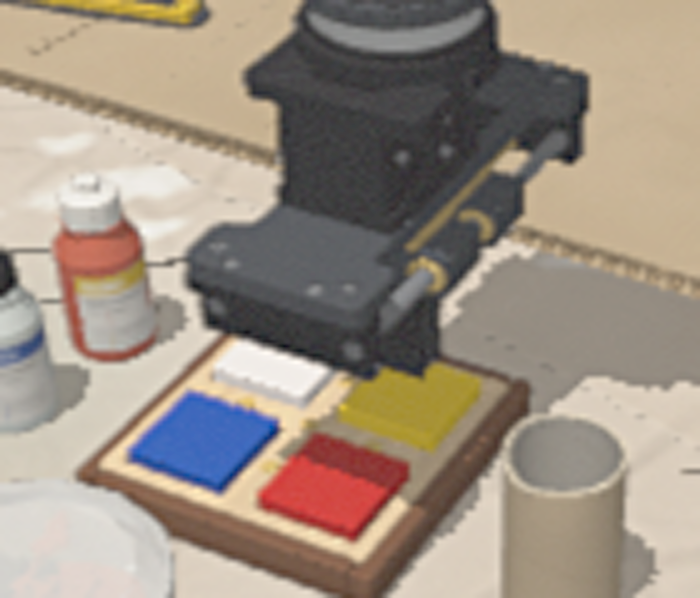

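View pics/w4.png

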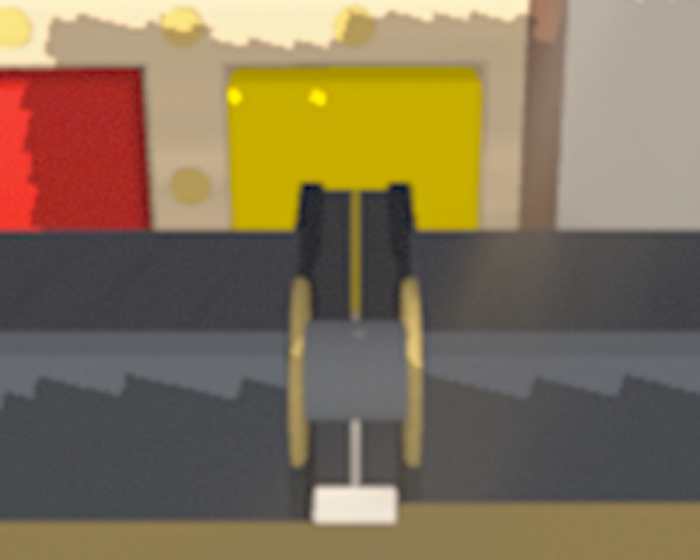

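Run:
```python
from st import *
p=s["position"]
c=ctrl.camera_params("scene");Rm=np.array(c["R"]);t=np.array(c["t"]);f=210/np.tan(np.radians(c["vertical_fov"]/2))
def pr(P):
    q=Rm@P+t;return (f*q[:2]/q[2]+[c["cx"],c["cy"]]).round(0)
for u in(-.0375,.0375):
  for v in (.095,.075,-.095):
    print(u,v,[(d,pr(p-M[:,0]*d-M[:,1]*v-M[:,2]*u).tolist()) for d in(0,.02,.04,.07,.1)])
print([ (d,pr(p-M[:,0]*d).tolist()) for d in (0,.02,.04,.07,.1)])
```

```text
6.7 [ 0.5571 -0.0547  0.0101] [-0.01  0.4  -0.11] 0.006
[[-0.     0.284 -0.959]
 [-0.    -0.959 -0.284]
 [-1.    -0.     0.   ]]
y tool delta cm [-2.19 -0.04 -0.01]
r tool delta cm [-2.19 -6.2  -0.  ]
b tool delta cm [-2.2  -6.19 -6.12]
-0.0375 0.095 [(0, [245.0, 288.0]), (0.02, [245.0, 281.0]), (0.04, [244.0, 273.0]), (0.07, [244.0, 262.0]), (0.1, [243.0, 250.0])]
-0.0375 0.075 [(0, [250.0, 281.0]), (0.02, [250.0, 274.0]), (0.04, [250.0, 266.0]), (0.07, [249.0, 255.0]), (0.1, [249.0, 243.0])]
-0.0375 -0.095 [(0, [288.0, 232.0]), (0.02, [288.0, 225.0]), (0.04, [288.0, 218.0]), (0.07, [289.0, 207.0]), (0.1, [289.0, 196.0])]
0.0375 0.095 [(0, [213.0, 275.0]), (0.02, [212.0, 268.0]), (0.04, [211.0, 260.0]), (0.07, [209.0, 249.0]), (0.1, [208.0, 237.0])]
0.0375 0.075 [(0, [218.0, 268.0]), (0.02, [217.0, 261.0]), (0.04, [217.0, 254.0]), (0.07, [215.0, 243.0]), (0.1, [214.0, 231.0])]
0.0375 -0.095 [(0, [259.0, 222.0]), (0.02, [259.0, 215.0]), (0.04, [258.0, 208.0]), (0.07, [258.0, 198.0]), (0.1, [258.0, 186.0])]
[(0, [252.0, 252.0]), (0.02, [252.0, 245.0]), (0.04, [252.0, 238.0]), (0.07, [252.0, 226.0]), (0.1, [251.0, 215.0])]
```

Both views agree that the real fingertip ends about 30–35 mm above the reported TCP, and the body is that much higher too. It isn't fouling anything. Contact should therefore come near a reading of z ≈ 0. I'll continue down, feeling for force.

step_arm:
  increments: [0.2, 0, 0, 0, 0, 0, 0.2, 0, 0, 0, 0, 0, 0.2, 0, 0, 0, 0, 0]

```text
time: 7.08
position: [0.5573, -0.0547, 0.0042]
tool_rot: [2.067, 0.299, -2.067]
ft_force: [0.3, -0.3, 0.0]
grip_width: 0.005
```

step_arm:
  increments: [0.1, 0, 0, 0, 0, 0, 0.1, 0, 0, 0, 0, 0]

```text
time: 7.32
position: [0.5572, -0.0546, 0.0022]
tool_rot: [2.067, 0.3, -2.067]
ft_force: [-0.2, 0.3, -0.0]
grip_width: 0.006
```

step_arm:
  increments: [0.1, 0, 0, 0, 0, 0, 0.1, 0, 0, 0, 0, 0]

```text
time: 7.58
position: [0.5573, -0.0547, 0.0003]
tool_rot: [2.067, 0.299, -2.067]
ft_force: [0.1, 0.1, -1.0]
grip_width: 0.004
```

step_arm:
  increments: [0.1, 0, 0, 0, 0, 0, 0.1, 0, 0, 0, 0, 0]

```text
time: 7.82
position: [0.5573, -0.0547, -0.0017]
tool_rot: [2.067, 0.299, -2.067]
ft_force: [0.1, 0.3, 0.9]
grip_width: 0.005
```

step_arm:
  increments: [0.1, 0, 0, 0, 0, 0, 0.1, 0, 0, 0, 0, 0]

```text
time: 8.07
position: [0.5573, -0.0546, -0.0037]
tool_rot: [2.067, 0.299, -2.067]
ft_force: [0.6, -0.5, -0.2]
grip_width: 0.008
```

step_arm:
  increments: [0.1, 0, 0, 0, 0, 0, 0.1, 0, 0, 0, 0, 0]

```text
time: 8.32
position: [0.5573, -0.0547, -0.0057]
tool_rot: [2.067, 0.299, -2.067]
ft_force: [-0.1, 0.7, -0.5]
grip_width: 0.002
```

Run:
```python
from h import *
print(ctrl.get_state()["ft_force"])
a=ctrl.get_image("scene");b=ctrl.get_image("wrist")
g=lambda z:(255*(z/255.)**.6).astype(np.uint8)
A=g(cv2.resize(a[170:290,185:305],None,fx=3.3,fy=3.3,interpolation=cv2.INTER_CUBIC));B=g(cv2.resize(b[190:310,220:340],None,fx=3.3,fy=3.3,interpolation=cv2.INTER_CUBIC))
cv2.imwrite("pics/s5.png",np.hstack([A,B])[:,:,::-1])
```

```text
[-0.06256487  0.73760051 -0.46122231]
```

View pics/s5.png

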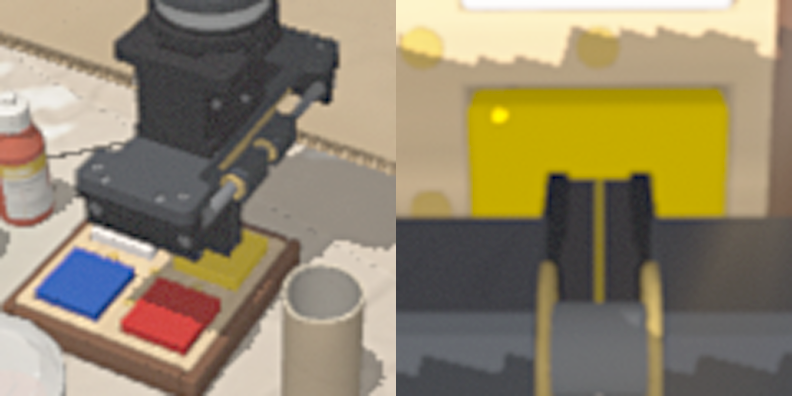

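Still not touching: the tile is proud and the force is about 0. Continuing.

step_arm:
  increments: [0.1, 0, 0, 0, 0, 0, 0.1, 0, 0, 0, 0, 0]

```text
time: 8.68
position: [0.5574, -0.0547, -0.0074]
tool_rot: [2.067, 0.299, -2.067]
ft_force: [-1.3, -0.8, 2.6]
grip_width: 0.006
```

step_arm:
  increments: [0.1, 0, 0, 0, 0, 0, 0.1, 0, 0, 0, 0, 0]

```text
time: 8.93
position: [0.5574, -0.0547, -0.0096]
tool_rot: [2.067, 0.299, -2.067]
ft_force: [-1.7, 0.1, 2.7]
grip_width: 0.006
```

step_arm:
  increments: [0.1, 0, 0, 0, 0, 0, 0.1, 0, 0, 0, 0, 0]

```text
time: 9.18
position: [0.5574, -0.0547, -0.0117]
tool_rot: [2.067, 0.299, -2.067]
ft_force: [-0.0, -0.4, 1.9]
grip_width: 0.007
```

step_arm:
  increments: [0.1, 0, 0, 0, 0, 0, 0.1, 0, 0, 0, 0, 0]

```text
time: 9.43
position: [0.5574, -0.0547, -0.0137]
tool_rot: [2.067, 0.299, -2.067]
ft_force: [1.0, -0.3, 3.6]
grip_width: 0.003
```

Contact was made at a reading of about -0.0065, and the tile is sliding against about 3 N.

step_arm:
  increments: [0.1, 0, 0, 0, 0, 0, 0, 0, 0, 0, 0, 0]

```text
time: 9.68
position: [0.5574, -0.0547, -0.0147]
tool_rot: [2.067, 0.299, -2.067]
ft_force: [0.6, -0.4, 1.7]
grip_width: 0.008
```

```bash
cat > look.py <<'E'
from h import *
import sys
print(ctrl.get_state()["ft_force"])
a=ctrl.get_image("scene");b=ctrl.get_image("wrist")
g=lambda z:(255*(z/255.)**.6).astype(np.uint8)
A=g(cv2.resize(a[170:290,185:305],None,fx=3.3,fy=3.3,interpolation=cv2.INTER_CUBIC));B=g(cv2.resize(b[60:310,150:400],None,fx=1.584,fy=1.584,interpolation=cv2.INTER_CUBIC))
cv2.imwrite(sys.argv[1],np.hstack([A,B])[:,:,::-1])
E
python3 look.py pics/l1.png
```

```text
[ 0.56829373 -0.39609776  1.73456353]
```

View pics/l1.png

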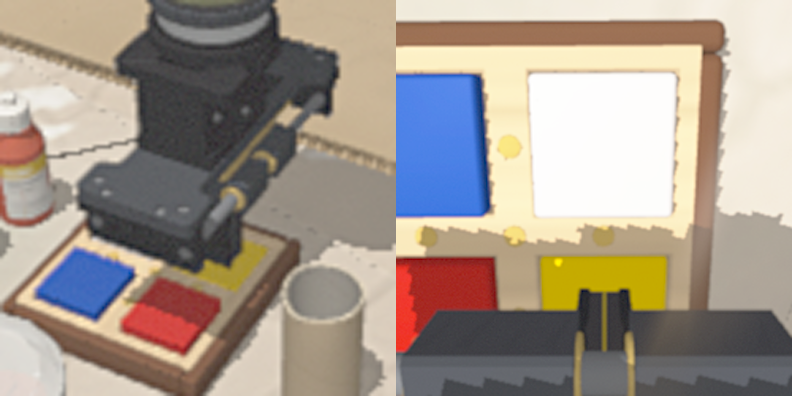

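The yellow now looks close to flush. I'll press on until the seat pushes back.

step_arm:
  increments: [0.1, 0, 0, 0, 0, 0, 0, 0, 0, 0, 0, 0]

```text
time: 10.02
position: [0.5574, -0.0546, -0.0155]
tool_rot: [2.067, 0.299, -2.067]
ft_force: [-0.4, 0.5, 4.4]
grip_width: 0.006
```

step_arm:
  increments: [0.1, 0, 0, 0, 0, 0, 0, 0, 0, 0, 0, 0]

```text
time: 10.28
position: [0.5574, -0.0547, -0.0163]
tool_rot: [2.067, 0.299, -2.067]
ft_force: [-1.8, 0.5, 6.2]
grip_width: 0.009
```

Force is rising against the seat at a reading of about -0.0153, so yellow is flush. Lifting and moving to red.

step_arm:
  increments: [-0.5, 0, 0, 0, 0, 0, -2, 0, 0, 0, 0, 0, 0, -3.1, 0, 0, 0, 0, 0, -3.1, 0, 0, 0, 0, 0, 0, 0, 0, 0, 0, 0, 0, 0, 0, 0, 0]

```text
time: 11.02
position: [0.5402, 0.0039, 0.009]
tool_rot: [2.067, 0.298, -2.066]
ft_force: [0.1, -0.5, 0.7]
grip_width: 0.004
```

```bash
python3 st.py; python3 look.py pics/l2.png
```

```text
11.025 [0.5402 0.0039 0.009 ] [ 0.11 -0.45  0.72] 0.004
[[ 0.001  0.284 -0.959]
 [-0.001 -0.959 -0.284]
 [-1.     0.001 -0.001]]
y tool delta cm [-2.3   6.06  0.02]
r tool delta cm [-2.3  -0.1   0.04]
b tool delta cm [-2.3  -0.09 -6.08]
[ 0.1130153  -0.4522138   0.71643805]
```

View pics/l2.png

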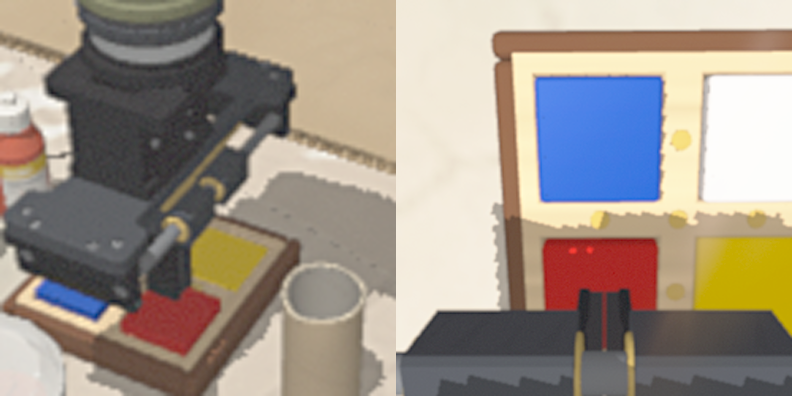

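Yellow is visibly flush, and the fingers are centred over red. Descending on red: contact is expected at about -0.007 and the seat at about -0.0153.

step_arm:
  increments: [0.5, -0.05, 0, 0, 0, 0, 0.4, 0, 0, 0, 0, 0, 0.3, 0, 0, 0, 0, 0, 0.2, 0, 0, 0, 0, 0, 0.2, 0, 0, 0, 0, 0]

```text
time: 11.75
position: [0.5395, 0.0053, -0.0077]
tool_rot: [2.067, 0.3, -2.067]
ft_force: [-1.3, -0.1, 2.8]
grip_width: 0.006
```

step_arm:
  increments: [0.15, 0, 0, 0, 0, 0, 0.15, 0, 0, 0, 0, 0, 0.15, 0, 0, 0, 0, 0]

```text
time: 12.12
position: [0.5395, 0.0053, -0.0121]
tool_rot: [2.067, 0.299, -2.067]
ft_force: [-0.9, 0.5, 2.5]
grip_width: 0.008
```

step_arm:
  increments: [0.1, 0, 0, 0, 0, 0, 0.1, 0, 0, 0, 0, 0, 0.1, 0, 0, 0, 0, 0]

```text
time: 12.5
position: [0.5395, 0.0053, -0.0152]
tool_rot: [2.067, 0.299, -2.067]
ft_force: [-2.1, 0.5, 3.3]
grip_width: 0.009
```

step_arm:
  increments: [0.1, 0, 0, 0, 0, 0, 0, 0, 0, 0, 0, 0]

```text
time: 12.75
position: [0.5395, 0.0053, -0.016]
tool_rot: [2.067, 0.299, -2.067]
ft_force: [-2.2, 0.1, 5.9]
grip_width: 0.006
```

Red has reached its seat (5.9 N). Moving to blue.

step_arm:
  increments: [0, 0, 0, 0, 0, 0, -0.5, 0, 0, 0, 0, 0, -2, 0, 0, 0, 0, 0, 0, 0, -3.1, 0, 0, 0, 0, 0, -3.05, 0, 0, 0, 0, 0, 0, 0, 0, 0, 0, 0, 0, 0, 0, 0]

```text
time: 13.62
position: [0.5981, 0.0226, 0.0092]
tool_rot: [2.066, 0.299, -2.067]
ft_force: [-0.3, 0.4, 0.5]
grip_width: 0.002
```

```bash
python3 st.py; python3 look.py pics/l3.png
```

```text
13.625 [0.5981 0.0226 0.0092] [-0.34  0.39  0.51] 0.002
[[-0.     0.284 -0.959]
 [-0.    -0.959 -0.284]
 [-1.     0.     0.   ]]
y tool delta cm [-2.27  6.21  6.12]
r tool delta cm [-2.28  0.04  6.13]
b tool delta cm [-2.28  0.06  0.01]
[-0.33950858  0.39396437  0.50936163]
```

View pics/l3.png

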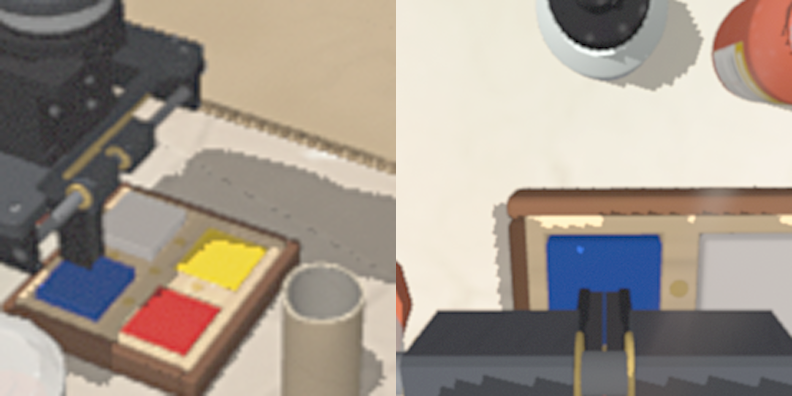

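Yellow and red are flush, white is still proud, and the fingers are above blue with clear space to the bottles.

step_arm:
  increments: [0.5, 0.05, 0, 0, 0, 0, 0.4, 0, 0, 0, 0, 0, 0.3, 0, 0, 0, 0, 0, 0.2, 0, 0, 0, 0, 0, 0.2, 0, 0, 0, 0, 0]

```text
time: 14.35
position: [0.5987, 0.0223, -0.0073]
tool_rot: [2.067, 0.3, -2.067]
ft_force: [0.0, -0.3, -0.6]
grip_width: 0.005
```

step_arm:
  increments: [0.15, 0, 0, 0, 0, 0, 0.15, 0, 0, 0, 0, 0, 0.15, 0, 0, 0, 0, 0]

```text
time: 14.72
position: [0.5987, 0.0223, -0.0115]
tool_rot: [2.067, 0.299, -2.067]
ft_force: [-2.4, 0.3, 3.3]
grip_width: 0.008
```

step_arm:
  increments: [0.1, 0, 0, 0, 0, 0, 0.1, 0, 0, 0, 0, 0, 0.1, 0, 0, 0, 0, 0]

```text
time: 15.1
position: [0.5987, 0.0223, -0.0147]
tool_rot: [2.067, 0.299, -2.067]
ft_force: [-0.7, -0.9, 2.1]
grip_width: 0.003
```

step_arm:
  increments: [0.1, 0, 0, 0, 0, 0, 0, 0, 0, 0, 0, 0]

```text
time: 15.35
position: [0.5987, 0.0223, -0.0155]
tool_rot: [2.067, 0.299, -2.067]
ft_force: [-1.9, -0.4, 4.4]
grip_width: 0.007
```

step_arm:
  increments: [0.1, 0, 0, 0, 0, 0, 0, 0, 0, 0, 0, 0]

```text
time: 15.6
position: [0.5987, 0.0223, -0.0163]
tool_rot: [2.067, 0.299, -2.067]
ft_force: [-1.7, 0.5, 6.5]
grip_width: 0.001
```

step_arm:
  increments: [-0.5, 0, 0, 0, 0, 0, -2, 0, 0, 0, 0, 0, -5, 0, 0, 0, 0, 0, -5, 0, 0, 0, 0, 0, -5, 0, 0, 0, 0, 0, 0, 0, 5, 0, 0, 0, 0, 5, 5, 0, 0, 0, 0, 5, 0, 0, 0, 0, 0, 5, 0, 0, 0, 0, 0, 5, 0, 0, 0, 0, 0, 0, 0, 0, 0, 0, 0, 0, 0, 0, 0, 0]

```text
time: 17.1
position: [0.5636, -0.19, 0.1589]
tool_rot: [2.068, 0.3, -2.066]
ft_force: [-0.4, 1.0, 0.6]
grip_width: 0.01
```

Run:
```python
from h import *
a=ctrl.get_image("scene");t=ctrl.get_image("top");print(ctrl.get_state()["ft_force"])
A=cv2.resize(a[180:310,140:310],None,fx=3,fy=3,interpolation=cv2.INTER_CUBIC);B=cv2.resize(t[100:300,120:300],None,fx=1.6,fy=1.95)
cv2.imwrite("pics/f.png",np.hstack([A,B])[:,:,::-1])
for n in ["yellow_top","red_top","blue_top","white_top","paint_top_a_mid","paint_1_mid","roll_core_0_mid","tape_masking_mid"]:
    print(n,[(np.round(cw("scene",q["xyz"]),4),round(q["score"],2)) for q in ctrl.spot_point("scene",n)[:1]])
```

```text
[0.11342979 0.01318153 0.65004618]
yellow_top [(array([ 0.5547, -0.0503,  0.021 ]), 0.67)]
red_top [(array([0.5435, 0.0027, 0.0209]), 0.7)]
blue_top [(array([0.5998, 0.0222, 0.0238]), 0.57)]
white_top [(array([ 0.6201, -0.032 ,  0.0267]), 0.59)]
paint_top_a_mid [(array([ 0.7089, -0.0101,  0.0524]), 0.7)]
paint_1_mid [(array([0.7004, 0.0502, 0.0455]), 0.95)]
roll_core_0_mid [(array([ 0.4479, -0.026 ,  0.0399]), 0.91)]
tape_masking_mid [(array([ 0.4176, -0.3111,  0.0088]), 0.75)]
```

View pics/f.png

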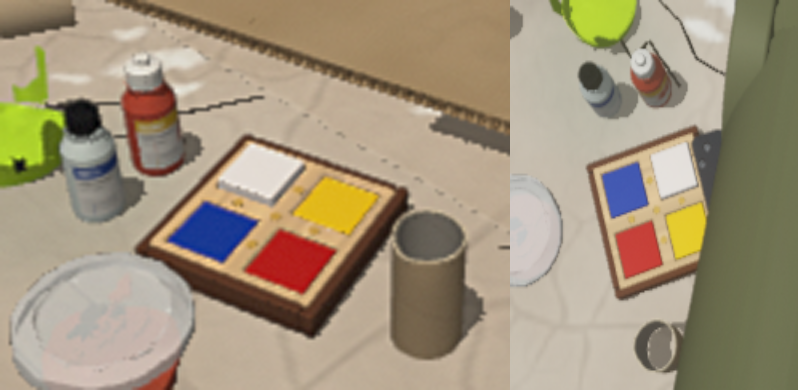

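Yellow, red and blue are flush, white stands proud, the bottles, tube and tape haven't moved, and the arm is clear. Handing in.

```bash
python3 -c "
from h import *
print(ctrl.close_job())"
```

```text
the job is handed in; nothing more can be done
None
```

I pressed the yellow, red and blue tiles down to their seats, in that order, with the fingers shut. Then I lifted clear and handed in the job at about 17 s of the 48 s allowed. No verdict was reported.

- **Force:** each tile slid at about 2–4 N, and I stopped when the seat pushed back. The highest readings were 6.2 N (yellow), 5.9 N (red) and 6.5 N (blue), well under the 25 N limit.
- **Last look:** the final pictures show yellow, red and blue level with the panel. The detector put their tops at 21 to 24 mm, against 22 mm for flush.
- **White tile:** it is visibly still proud. The detector put its top at 27 mm, only about 5 mm proud, but that reading is good to about 4 mm. The fingers were never lowered over it.
- **Things beside the panel:** the orange-red bottle and the tube were measured before and after and agree within the detector's accuracy. The white bottle and the tape were only located at the end, because the top-view detector missed both at the start. They look unmoved in the pictures.
- **Disagreement:** the real fingertips end about 37 mm above the reported tool point, which is not what the description says. At the expected height nothing was touching, so I checked this in the scene and wrist views. I then felt downward in 1–2 mm steps until contact, and used the same depth for red and blue.

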